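# Chase the thread of a nut blank with a hand tap

### The job

Draw the brass keeper plate fully home towards the tap so that its fork holds down the nut blank, then work the tap in by its cross bar: half a turn forward (clockwise from above), a quarter turn back to break the chips, half forward, a quarter back, half forward. The tap thus ends one full turn deeper, with the red-banded end back where it began; halt briefly at each reversal and let go at the end.

Things in the scene. Friction and masses are not known exactly. Their poses are not given: they have to be found in the camera images.
- fixture: Tapping fixture fixed to the bench, dark steel base. Origin: on the bench top below the tap axis; z up; its +x axis runs from the tap along the keeper guide. Base x -55 to 215, y +-48 mm. Hexagonal nut blank at the origin, top z 43 mm. Guide rails (y +-32 to 42 mm) top z 53; grey rear cover from x = 160 mm on, top z 65 mm.
- keeper (a joint): Brass keeper plate, 60 mm wide, no handle, rear end always under the grey cover. Slides level towards the tap (fixture -x). Value: distance drawn in m, 0 to 0.008 at the start, 0.035 at its stop (home). Friction about 1.5 N, stays where left. Press on its rubber pad (some 5 to 15 N) and drag.
- keeper_pad (a point): Centre of the top face of the black ribbed rubber pad (40 mm along the guide, 44 mm across) on the keeper; moves with the keeper. 51 mm above the bench.
- tap (a joint): Rotation of the tap in rad, -0.2 to 0.2 at the start, growing as it turns forward = clockwise seen from above; a full turn is 6.28; stops at -0.35 and 7.1. Sinks 4 mm a turn. Friction about 0.22 N m (some 4 N at the bar's ends); stays where left.
- tap_hub (a point): Point on the tap's vertical axis at the height of its level cross bar's centre line (105 mm above the bench at first). Bar 160 mm long with sleeves 16 mm thick from 40 to 80 mm out each side; hub block 46 x 26 mm, top 15 mm above this point. Space under the bar is free down to 53 mm above the bench, but for the 20 mm tap: shut fingers pointing down can push the sleeves from either side.
- tap_red (a point): Centre of the red band near one end of the cross bar, 73.5 mm from the tap axis; gives the bar's direction (the other end is plain steel). At the start the bar lies across the fixture's x axis, to within 0.2 rad, red end on +y.

How it is judged:
On the way, in this order (a step that is already met when the one before it is completed fails the run):
1. the keeper is home (within 4 mm of its stop) with the tap still unturned (value of joint keeper above 0.031 m and value of joint tap between -0.36 and 0.6 rad), for 0.2 s.
2. half a turn forward (net 0.5 turn, 0.08 turn either way), halted (value of joint tap between 2.64 and 3.64 rad and velocity of joint tap between -0.3 and 0.3 rad/s and value of joint keeper above 0.031 m), for 0.1 s.
3. a quarter turn back (net 0.25 turn), halted (value of joint tap between 1.07 and 2.07 rad and velocity of joint tap between -0.3 and 0.3 rad/s and value of joint keeper above 0.031 m), for 0.1 s.
4. half a turn forward (net 0.75 turn), halted (value of joint tap between 4.21 and 5.21 rad and velocity of joint tap between -0.3 and 0.3 rad/s and value of joint keeper above 0.031 m), for 0.1 s.
5. a quarter turn back (net 0.5 turn), halted (all of step 2), for 0.1 s.
6. half a turn forward (net 1 turn), halted (value of joint tap between 5.78 and 6.78 rad and velocity of joint tap between -0.3 and 0.3 rad/s and value of joint keeper above 0.031 m), for 0.1 s.
At the end, for the whole second after the job is handed in: The tap rests one full turn forward of its start (joint 5.78 to 6.78, turning slower than 0.1 rad/s) and the keeper is within 4 mm of its stop (joint over 0.031) (value of joint tap between 5.78 and 6.78 rad and velocity of joint tap between -0.1 and 0.1 rad/s and value of joint keeper above 0.031 m); the robot touches nothing.
It also fails if it takes over 69 s, if anything falls off the work surface, if the arm or the gripper's body presses on something with over 40 N, if the wrist force passes 120 N, or if a joint passes its speed limit or range.

### The arm

A 6-joint arm with a two-finger parallel gripper is mounted at the origin on a cart in front of the work surface, level with it; the furniture and walls round the work are solid. World frame = base frame: x ahead of the robot, y to its left, z up, the work surface at z = 0. Lengths are in m, angles in rad, forces in N, time in s.
With the tool pointing down it reaches from about 0.4 to 0.825 m from the base axis. Payload 7 kg.
Tool frame: the origin (TCP) lies on the centre line of the jaws, within the pads' length; the fingertips stand 19 mm ahead of it and the grasp point (between the pads) is the TCP; z points along the fingers, x is the direction in which the jaws open and shut, and the axes are right-handed (so a half turn about z gives the same grasp; the last joint's range is limited). The gripper opens to 85 mm and grips with 20 to 120 N. Pads are 22 mm wide; open, the fingers measure 114 mm over their backs; the gripper's body (76 mm by 85 mm) begins 54 mm behind the grasp point. The pads swing forward as they close: fully open they stand 13 mm farther back than shut.
Start: joints at [-0.999, 0.359, 0.012, 0, -1.224, -0.288], TCP at [0.189, -0.648, 0.25] pointing down, gripper open.
Joint ranges: [-3.07, 3.07], [-1.43, 2.12], [-1.02, 1.25], [-3.03, 1.67], [-3.05, -0], [-3.03, 3.03]. Speed limits (rad/s): [2.39, 2.39, 3.01, 3.14, 3.14, 3.14].

### API

Orientations are given as a rotation vector (axis times angle).
In Python, from bench import get_obs, imaging, bot, nets gives the robot as it stands.
- The arm moves only by the shell command python3 -m inch 'ROWS' [OPENING] [FORCE]. ROWS is JSON, a list that holds one entry, the list of rows, each a list of 6 numbers: the shift along the tool's x, y, z in cm, then the turn, a rotation vector about the tool's x, y, z in degrees. In form: [[[x, y, z, wx, wy, wz], ...]]. A call has 1 to 12 rows; each row shifts and turns the commanded pose from where the row before left it, along the tool's axes as they then stand; what a row does not reach is not made up. A row lasts 1/8 s, in which the tool goes at most 62.5 mm and 10.7 degrees, less where a joint would pass 70% of its speed; a pose out of reach is approached as far as the arm can. A call with a gripper value outside its range is refused whole. OPENING is the closure in counts, from 0 (fully open) to 255 (shut), set as the call begins (- or left out, the last holds). The fingers move at their own pace and stop on an object; FORCE is the grip in N (left out, the last holds). Time passes only in rows, so rows that do not move let the fingers close. It gives the time, the measured TCP pose, the force and the opening at its end, in the units of the state.
- get_obs(): the state, without advancing time (a new reading comes with each control period).
- imaging.snapshot(name): name is "scene" or "top" or "wrist"; returns the picture (420x560x3 uint8, red, green, blue); there is no depth.
- imaging.camera_params(name): a dict with "fx", "fy", "cx", "cy" (pixels), "eye" and "rotation" of the camera in the world. Camera axes: x right, y down, z forward; pixel columns grow to the right and rows downward; lengths in m; the calibration is good to about 2 mm. A picture is of the moment at which its call begins: read the wrist's pose just before it. camera_params takes no time and is no camera call; for the wrist camera it gives the pose at the moment of the call.
- bot.hand_in(): hands the job in, once; it reports no verdict.
Trained networks look in the newest picture that a camera, given by its name, has taken for a name from the list of things; names that differ only in an ending like _2 or _b are one class to them, and where a whole thing is asked for, a point or a joint stands for the part that bears it (a point fixed in the world has none). Each returns a list of dicts, best first, with "p" (0 to 1); they miss things now and then, are a little off and sometimes report something else, mostly with a low value. They report only what shows in the picture. A call takes as long as a camera call.
- nets.silhouettes(camera, label): "pixels" (420x560 bool, what is visible of it) and "box" ([left, top, width, height] in pixels, round what is visible of it).
The state is a dict: "clock": time; "joint_positions": joint angles; "dq": joint speeds; "effort": joint torques, N m; "tool_pos": TCP position; "eef_rot": TCP orientation; "wrist_force": force on the tool from outside, world axes, zero at the start; "moment": the same for the moment, N m; "grip_width": finger opening in m.
Only numpy, scipy, OpenCV 4.12 (cv2) and the standard library are available. Lean on these libraries where they do the work, as an engineer would, in place of code of your own. Each camera call takes 0.05 s, during which the arm holds its last target.

## Working session

There is one attempt and no reset: what is moved stays moved. The work goes in short steps, Python scripts to look and compute and a shell command to move; the robot and the scene stay as the last step left them, time stands still between calls to the robot, and variables do not carry over. Pictures are saved under pics/ and viewed, and the job is handed in when it is done.

```bash
ls; mkdir -p pics
python3 - <<'E'
from bench import get_obs, imaging
import cv2
print(get_obs())
for n in("scene","top","wrist"):
    p=imaging.camera_params(n);print(n,p)
    im=imaging.snapshot(n);cv2.imwrite(f"pics/{n}0.png",im[:,:,::-1])
E
```

```text
pics
{'clock': 0.0, 'joint_positions': array([-9.98872613e-01,  3.59361832e-01,  1.10779428e-02, -3.74134489e-04,
       -1.22407060e+00, -2.88095638e-01]), 'dq': array([-0.00100463, -0.00056154, -0.00052019,  0.00110061, -0.00050557,
       -0.00066486]), 'effort': array([ 1.21672612e-03, -5.83318591e+01,  2.93421113e+01,  6.93664402e+00,
       -5.88020499e-03, -5.11251210e-05]), 'tool_pos': array([ 0.18888562, -0.64757787,  0.24938383]), 'eef_rot': array([-1.88426975e+00, -2.51211513e+00, -1.36908525e-03]), 'wrist_force': array([-0.71382141, -0.55148925,  0.29768574]), 'moment': array([-0.02601856,  0.02638077,  0.02045999]), 'grip_width': 0.08536911261231789}
scene {'fx': 465.9840400943129, 'fy': 465.9840400943129, 'cx': 278.93800024457016, 'cy': 208.69449179582008, 'eye': array([0.15841973, 0.58079872, 0.63811995]), 'rotation': array([-0.7569224 ,  2.54846108, -1.21305937])}
top {'fx': 510.6744647120966, 'fy': 510.6744647120966, 'cx': 280.916544284115, 'cy': 196.58785847583346, 'eye': array([0.43005788, 0.0281503 , 0.92967126]), 'rotation': array([-2.20036318,  2.15908997, -0.10497347])}
wrist {'fx': 372.85843974621986, 'fy': 372.85843974621986, 'cx': 283.91746787727556, 'cy': 200.74610247751883, 'eye': array([ 0.11573803, -0.66984325,  0.37312163]), 'rotation': array([1.76393388, 2.34988366, 0.36347193])}
```

View pics/scene0.png

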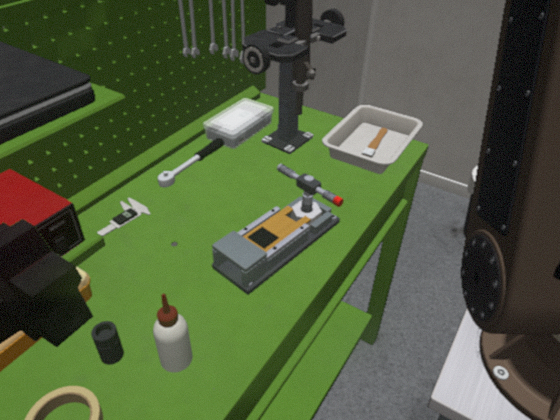

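View pics/top0.png

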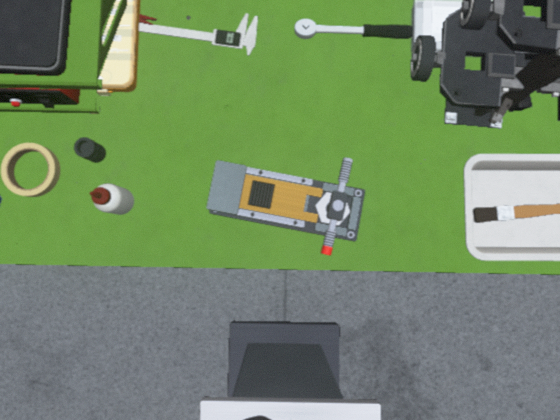

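View pics/wrist0.png

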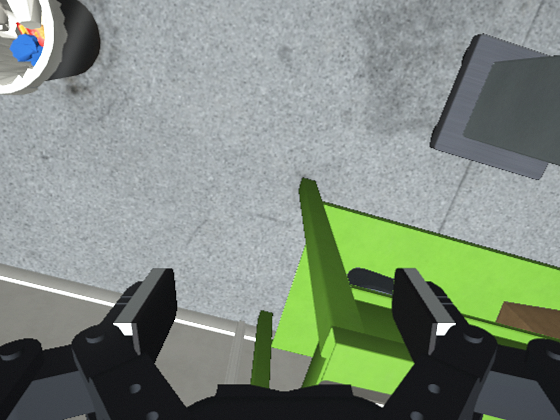

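```bash
cat > h.py <<'E'
import numpy as np, cv2
from scipy.spatial.transform import Rotation as R
from bench import get_obs, imaging, nets
def ray(cam,u,v,z,p=None):
    p=p or imaging.camera_params(cam)
    d=R.from_rotvec(p['rotation']).as_matrix()@np.array([(u-p['cx'])/p['fx'],(v-p['cy'])/p['fy'],1])
    e=np.array(p['eye']); return e+d*(z-e[2])/d[2]
def proj(cam,P,p=None):
    p=p or imaging.camera_params(cam)
    c=R.from_rotvec(p['rotation']).as_matrix().T@(np.asarray(P)-p['eye'])
    return np.array([p['cx']+p['fx']*c[0]/c[2],p['cy']+p['fy']*c[1]/c[2]])
E
python3 - <<'E'
from h import *
im=cv2.imread('pics/top0.png')[140:275,195:385]; cv2.imwrite('pics/top0z.png',cv2.resize(im,None,fx=4,fy=4,interpolation=cv2.INTER_CUBIC))
im=cv2.imread('pics/scene0.png')[150:300,200:360]; cv2.imwrite('pics/scene0z.png',cv2.resize(im,None,fx=4,fy=4,interpolation=cv2.INTER_CUBIC))
for c in('top','scene'):
  imaging.snapshot(c)
  for l in('fixture','keeper_pad','tap_red','tap'):
    for r in nets.silhouettes(c,l)[:1]:
        v,u=np.nonzero(r['pixels']); print(c,l,r['p'],r['box'],u.mean(),v.mean(),len(u))
E
```

```text
top fixture 0.79 [207.1, 160.3, 158.6, 95.5] 288.0333097928437 200.68891242937852 8496
top keeper_pad 0.77 [238.6, 174.5, 86.8, 51.5] 276.50483481063657 197.53908138597905 2482
top tap_red 0.73 [320.5, 156.0, 30.7, 97.5] 335.67391304347825 207.32518115942028 1104
scene fixture 0.78 [212.5, 162.0, 128.3, 135.2] 274.539421440726 236.15867838910947 7052
scene keeper_pad 0.63 [246.8, 206.7, 62.6, 48.3] 274.55400440852316 228.7685525349008 1361
scene tap_red 0.7 [275.4, 162.6, 68.3, 50.8] 309.55479452054794 188.133072407045 1022
scene tap 0.8 [274.1, 160.9, 70.5, 51.9] 309.09901960784316 188.3656862745098 1020
```

Run:
```python
from h import *
print(get_obs()['clock'])
```

```text
0.65
```

View pics/top0z.png

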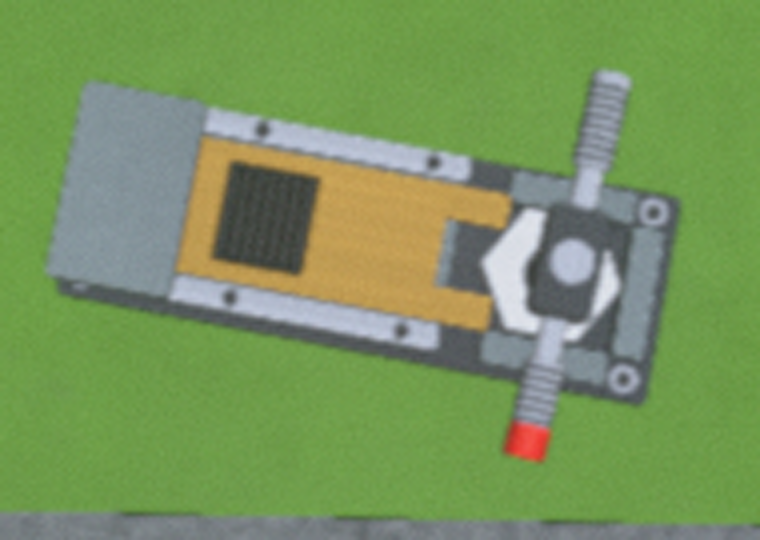

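View pics/scene0z.png

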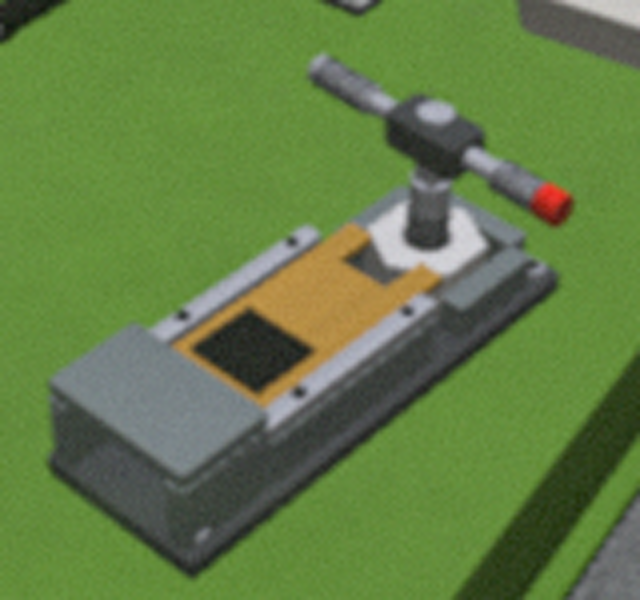

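Run:
```python
from h import *
T=lambda x,y:(195+(x+.5)/4-.5,140+(y+.5)/4-.5)
S=lambda x,y:(200+(x+.5)/4-.5,150+(y+.5)/4-.5)
for n,a,b,z in [('pad',(266,217),(252,350),.051),('red',(528,441),(551,202),.105),('tipplain',(612,74),(320,68),.105),('hubtop',(572,260),(435,110),.121)]:
    print(n,ray('top',*T(*a),z),ray('scene',*S(*b),z))
# fixture axes: rails outer edges, base edges
for n,a,b,z in [('railN',(205,110),(470,157),.053),('railS',(168,300),(438,348),.053),('coverL',(90,82),(48,275),.065),('keepedge',(205,140),(512,194),.047),('keepS',(180,273),(488,329),.047)]:
    p=ray('top',*T(*a),z);q=ray('top',*T(*b),z);print(n,p,q,np.degrees(np.arctan2(*(p-q)[1::-1])))
```

```text
pad [0.51211904 0.05632412 0.051     ] [0.51075994 0.05838417 0.051     ]
red [ 0.41871263 -0.05264301  0.105     ] [ 0.41967351 -0.05363721  0.105     ]
tipplain [ 0.56847002 -0.08539136  0.105     ] [ 0.56660606 -0.08571748  0.105     ]
hubtop [ 0.49078061 -0.06780529  0.121     ] [ 0.49008697 -0.06682393  0.121     ]
railN [0.55792639 0.08367193 0.053     ] [ 0.53969322 -0.03134024  0.053     ] 80.99172477668102
railS [0.47534594 0.09751568 0.053     ] [ 0.45695302 -0.01869838  0.053     ] 81.00653216135026
coverL [0.56727026 0.13230203 0.065     ] [0.48435483 0.14762786 0.065     ] -10.472183678550461
keepedge [0.54563012 0.08372771 0.047     ] [ 0.52460382 -0.05022749  0.047     ] 81.07934544701367
keepS [0.48744214 0.09310934 0.047     ] [ 0.46574385 -0.04051441  0.047     ] 80.77661699210157
```

```bash
python3 -m inch '[[[4.9,4.2,0,0,0,0],[4.9,4.2,0,0,0,0],[4.9,4.2,0,0,0,0],[4.9,4.2,0,0,0,0],[4.9,4.2,0,0,0,0],[4.9,4.2,0,0,0,0],[4.9,4.2,0,0,0,0],[4.9,4.2,0,0,0,0],[4.9,4.2,0,0,0,0],[4.9,4.2,0,0,0,0],[4.9,4.2,0,0,0,0],[4.8,4.4,0,0,0,0]]]' 255 40
python3 -m inch '[[[0,0,0,0,0,-10.3],[0,0,0,0,0,-10.3],[0,0,0,0,0,-10.3],[0,0,0,0,0,-10.3],[0,0,0,0,0,-10.3],[0,0,0,0,0,-10.3],[0,0,0,0,0,-10.3],[0,0,0,0,0,-10.3],[0,0,0,0,0,-10.3],[0,0,0,0,0,-10.3],[0,0,0,0,0,-10.3]]]'
python3 - <<'E'
from h import *
o=get_obs();print(o)
E
```

```text
clock: 2.15
tool_pos: [0.5005, 0.0367, 0.2509]
eef_rot: [1.884, 2.513, 0.002]
wrist_force: [1.3, -1.5, 0.6]
grip_width: 0.0001
clock: 3.52
tool_pos: [0.5, 0.0345, 0.2505]
eef_rot: [-1.072, 2.953, 0.0]
wrist_force: [0.5, -0.0, 0.2]
grip_width: 0.0002
{'clock': 3.525, 'joint_positions': array([ 4.61565297e-01,  6.96696296e-02, -3.62441182e-01, -9.45854858e-06,
       -1.13827182e+00,  2.34876891e-01]), 'dq': array([ 3.03271532e-05,  8.47115674e-04, -2.49504060e-03,  1.09098447e-03,
        5.02128393e-04,  1.42782741e+00]), 'effort': array([ 1.28603210e-04, -3.40988374e+01,  2.83549279e+01,  6.70268476e+00,
        7.41263048e-04, -2.37683080e+00]), 'tool_pos': array([0.49997833, 0.03447617, 0.25048857]), 'eef_rot': array([-1.07184798e+00,  2.95265473e+00,  8.68892871e-05]), 'wrist_force': array([ 0.49903067, -0.00473878,  0.2138874 ]), 'moment': array([ 0.02834453,  0.01512639, -0.04432057]), 'grip_width': 0.00022648926307051803}
```

```bash
python3 -m inch '[[[0,0,0,0,0,-10.3],[0,0,0,0,0,-10.3],[0,0,0,0,0,-10.3],[0,0,0,0,0,-10.3],[-1.2,-0.4,4,0,0,0],[-1.2,-0.4,4,0,0,0],[0,0,4,0,0,0],[0,0,0,0,0,0]]]'
python3 - <<'E'
from h import *
o=get_obs();x=R.from_rotvec(o['eef_rot']).as_matrix()[:,0];print(o['tool_pos'],np.degrees(np.arctan2(x[1],x[0])),o['wrist_force'])
P=imaging.camera_params('wrist');print(P)
im=imaging.snapshot('wrist');cv2.imwrite('pics/w1.png',im[:,:,::-1])
im=imaging.snapshot('top');cv2.imwrite('pics/t1.png',cv2.resize(im[140:275,195:385],None,fx=4,fy=4)[:,:,::-1])
E
```

```text
clock: 4.53
tool_pos: [0.5099, 0.0561, 0.128]
eef_rot: [2.031, -2.389, -0.003]
wrist_force: [0.2, -0.4, 0.9]
grip_width: -0.0002
[0.50989619 0.05611953 0.12800282] -99.24976369450432 [ 0.24947317 -0.42955092  0.87627645]
{'fx': 372.85843974621986, 'fy': 372.85843974621986, 'cx': 283.91746787727556, 'cy': 200.74610247751883, 'eye': array([0.58690208, 0.04351852, 0.25129375]), 'rotation': array([ 1.89014321, -2.22457224, -0.3452886 ])}
```

View pics/w1.png

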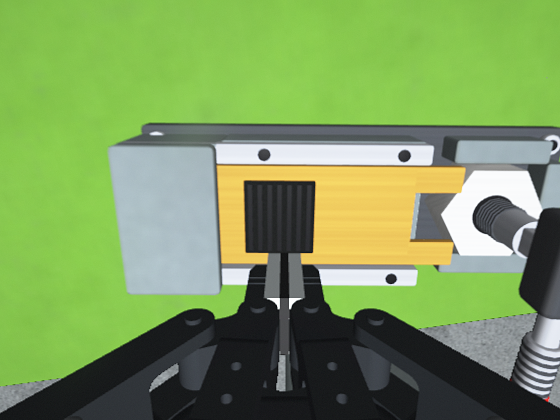

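View pics/t1.png

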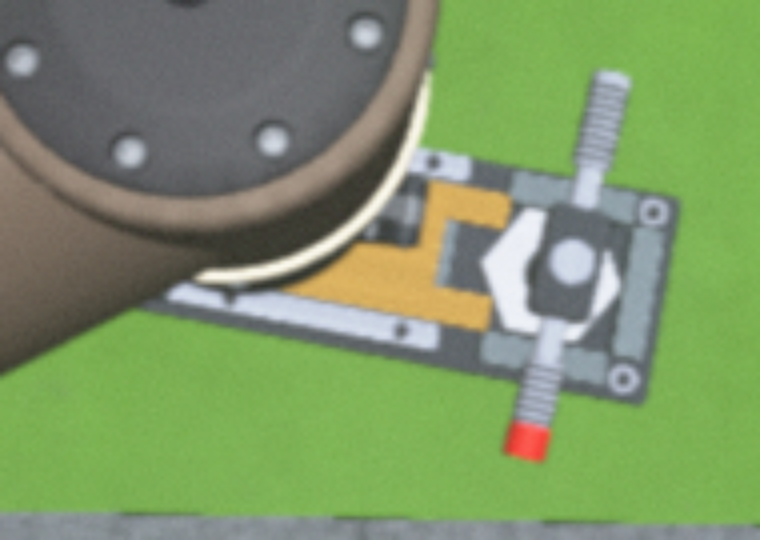

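The wrist picture shows the pad centred at about (280,217), and the closed fingers are lined up with it. In the top picture the tap hub is unchanged.

```bash
python3 - <<'E'
from h import *
print(ray('wrist',280,217,.051)) 
print(ray('wrist',500,217,.043)) # tap foot approx
E
python3 -m inch '[[[0,0,3,0,0,0],[0,0,2,0,0,0],[0,0,0.5,0,0,0],[0,0,0.2,0,0,0],[0,0,0,0,0,0]]]'
```

```text
[0.51592577 0.05837871 0.051     ]
[ 0.49177098 -0.07227708  0.043     ]
clock: 5.25
tool_pos: [0.5125, 0.0571, 0.0744]
eef_rot: [-2.034, 2.392, -0.001]
wrist_force: [0.8, 0.4, 0.0]
grip_width: -0.0003
```

```bash
python3 -m inch '[[[0,0,0.3,0,0,0],[0,0,0.2,0,0,0],[0,0,0,0,0,0]]]'
```

```text
clock: 5.62
tool_pos: [0.5123, 0.0571, 0.0701]
eef_rot: [-2.036, 2.391, -0.001]
wrist_force: [-6.8, 0.1, 19.4]
grip_width: -0.0001
```

```bash
python3 -m inch '[[[0,0,-0.03,0,0,0],[0.3,0,0,0,0,0],[0.4,0,0,0,0,0],[0.4,0,0,0,0,0],[0.4,0,0,0,0,0],[0,0,0,0,0,0]]]'
```

```text
clock: 6.38
tool_pos: [0.5096, 0.042, 0.0702]
eef_rot: [-2.035, 2.392, -0.001]
wrist_force: [-4.6, 0.1, 15.7]
grip_width: 0.0001
```

```bash
python3 -m inch '[[[0.4,0,0,0,0,0],[0.4,0,0,0,0,0],[0.4,0,0,0,0,0],[0.3,0,0,0,0,0],[0,0,0,0,0,0]]]'
python3 - <<'E'
from h import *
im=imaging.snapshot('wrist');cv2.imwrite('pics/w2.png',im[:,:,::-1])
E
```

```text
clock: 7.0
tool_pos: [0.5071, 0.0272, 0.0701]
eef_rot: [-2.035, 2.392, -0.001]
wrist_force: [-6.5, -0.1, 16.9]
grip_width: 0.0001
```

View pics/w2.png

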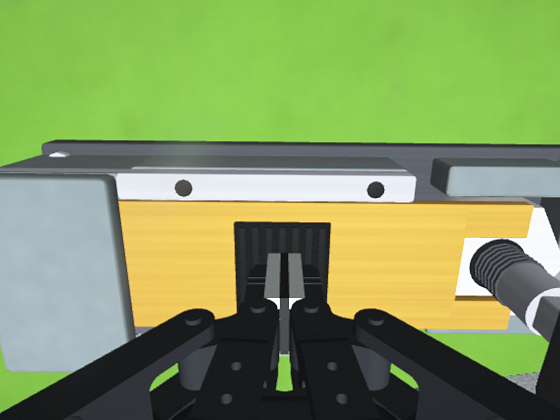

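The pad is moving with the fingers: it stays centred on the jaws at about x=282, and the fork now surrounds the tap at about (500,265). I'll keep dragging until it reaches the stop.

```bash
python3 -m inch '[[[0.3,0,0,0,0,0],[0.2,0,0,0,0,0],[0,0,0,0,0,0]]]'
python3 -m inch '[[[0.2,0,0,0,0,0],[0.2,0,0,0,0,0],[0,0,0,0,0,0]]]'
```

```text
clock: 7.42
tool_pos: [0.5079, 0.0235, 0.0702]
eef_rot: [-2.034, 2.389, -0.002]
wrist_force: [-2.3, 5.2, 11.0]
grip_width: -0.0
clock: 7.8
tool_pos: [0.5079, 0.0196, 0.0703]
eef_rot: [-2.033, 2.388, -0.003]
wrist_force: [0.8, 3.6, 8.3]
grip_width: 0.0001
```

```bash
python3 -m inch '[[[0,0,-3,0,0,0],[0,0,-5,0,0,0],[0,0,-5,0,0,0],[0,0,-1,0,0,0],[0,0,0,0,0,0]]]' 0
python3 - <<'E'
from h import *
o=get_obs();x=R.from_rotvec(o['eef_rot']).as_matrix()[:,0];print(o['tool_pos'],np.degrees(np.arctan2(x[1],x[0])))
P=imaging.camera_params('wrist');print(P)
im=imaging.snapshot('wrist');cv2.imwrite('pics/w3.png',im[:,:,::-1])
im=imaging.snapshot('scene');cv2.imwrite('pics/s3.png',cv2.resize(im[150:300,200:360],None,fx=4,fy=4,interpolation=cv2.INTER_CUBIC)[:,:,::-1])
E
```

```text
clock: 8.43
tool_pos: [0.5055, 0.0185, 0.209]
eef_rot: [-2.034, 2.392, -0.0]
wrist_force: [-0.4, -0.3, -0.6]
grip_width: 0.0859
[0.50554442 0.01850063 0.20900574] -99.25021298973114
{'fx': 372.85843974621986, 'fy': 372.85843974621986, 'cx': 283.91746787727556, 'cy': 200.74610247751883, 'eye': array([0.5817129 , 0.00549823, 0.33274112]), 'rotation': array([ 1.8957382 , -2.22955499, -0.34334643])}
```

View pics/w3.png

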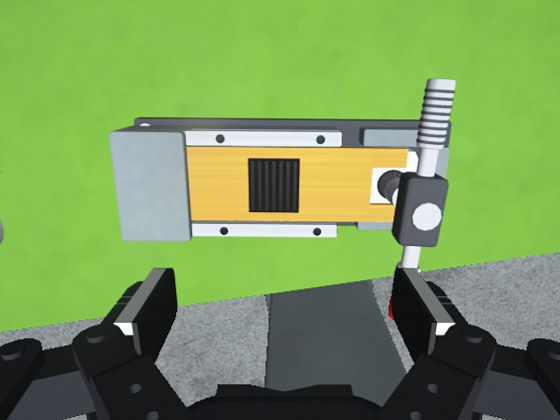

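View pics/s3.png

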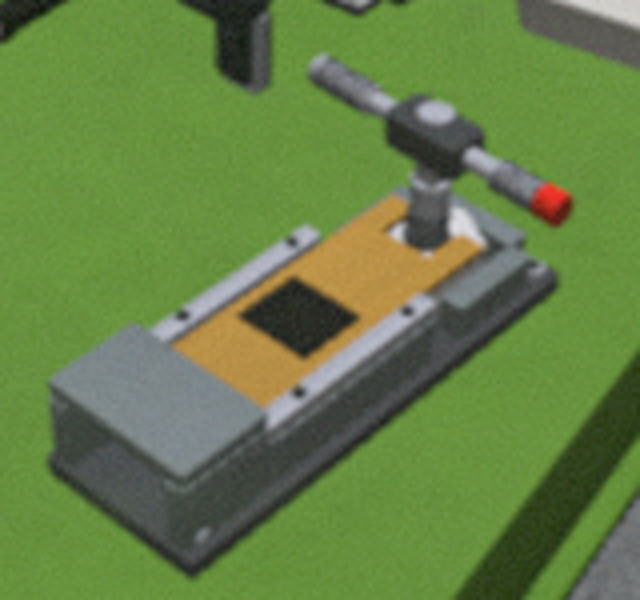

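The scene picture shows the pad centre moved from (252,350) to (299,317) in the zoomed crop, with the fork around the tap. In the wrist picture the hub button is at (427,216).

Run:
```python
from h import *
S=lambda x,y:(200+(x+.5)/4-.5,150+(y+.5)/4-.5)
a=ray('scene',*S(252,350),.051);b=ray('scene',*S(299,317),.051);print(a,b,np.linalg.norm(a-b))
print('wrist pad',ray('wrist',274,185,.051))
print('hub',ray('wrist',427,216,.121),ray('wrist',438,122,.105))
```

```text
[0.51075994 0.05838417 0.051     ] [0.50512526 0.02721077 0.051     ] 0.03167855431005266
wrist pad [0.50762589 0.02520479 0.051     ]
hub [ 0.49238767 -0.06681716  0.121     ] [ 0.54437015 -0.08156398  0.105     ]
```

```bash
python3 -m inch '[[[3,0,0,0,0,0],[3,0,0,0,0,0],[2.7,0,0,0,0,3],[0,0,3,0,0,0],[0,0,3,0,0,0],[0,0,3,0,0,0],[0,0,1.5,0,0,0],[0,0,0,0,0,0]]]'
python3 - <<'E'
from h import *
o=get_obs();x=R.from_rotvec(o['eef_rot']).as_matrix()[:,0];print(o['tool_pos'],np.degrees(np.arctan2(x[1],x[0])),o['wrist_force'],o['joint_positions'])
im=imaging.snapshot('wrist');cv2.imwrite('pics/w4.png',im[:,:,::-1])
E
```

```text
clock: 9.52
tool_pos: [0.4905, -0.0677, 0.1021]
eef_rot: [1.97, -2.443, -0.002]
wrist_force: [0.1, 0.5, -0.0]
grip_width: 0.0852
[ 0.49051636 -0.06773853  0.10212355] -102.23790399056666 [ 0.09897991  0.54169122 -0.03522046] [ 2.60486882e-01  2.20569520e-01 -5.69665855e-01 -5.45413935e-05
 -7.84276758e-01  1.09675365e+00]
```

View pics/w4.png

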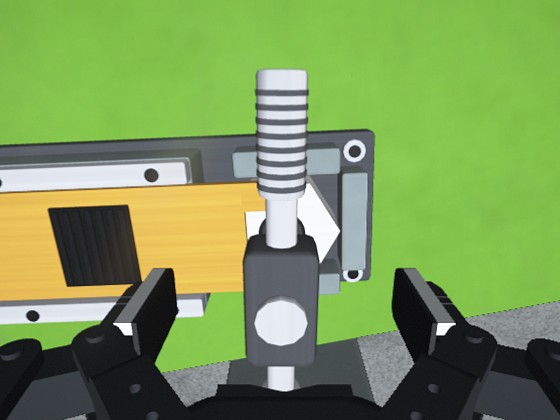

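The bar stands vertical at x≈282, with the hub centred between the open jaws. Closing on it.

```bash
python3 -m inch '[[[0,0,0,0,0,0],[0,0,0,0,0,0],[0,0,0,0,0,0],[0,0,0,0,0,0],[0,0,0,0,0,0],[0,0,0,0,0,0]]]' 255 60
python3 -m inch '[[[0,0,0.005,0,0,5],[0,0,0.01,0,0,9],[0,0,0.01,0,0,9],[0,0,0.01,0,0,9],[0,0,0,0,0,0]]]'
python3 - <<'E'
from h import *
o=get_obs();x=R.from_rotvec(o['eef_rot']).as_matrix()[:,0];print(o['tool_pos'],np.degrees(np.arctan2(x[1],x[0])),o['wrist_force'],o['moment'],o['joint_positions'])
im=imaging.snapshot('wrist');cv2.imwrite('pics/w5.png',im[:,:,::-1])
E
```

```text
clock: 10.32
tool_pos: [0.4919, -0.0672, 0.1043]
eef_rot: [-1.971, 2.445, -0.001]
wrist_force: [-1.5, 2.7, 5.2]
grip_width: 0.0247
clock: 10.95
tool_pos: [0.4918, -0.0672, 0.1039]
eef_rot: [-1.218, 2.895, -0.0]
wrist_force: [-2.2, 3.2, 6.8]
grip_width: 0.0253
[ 0.49181255 -0.06724155  0.10393791] -134.35974675359037 [-2.24700317  3.183542    6.84583606] [ 0.80093305  0.68379599 -0.24200333] [ 2.60810259e-01  2.17567212e-01 -5.68314939e-01 -4.78312542e-05
 -7.83973750e-01  5.35796099e-01]
```

View pics/w5.png

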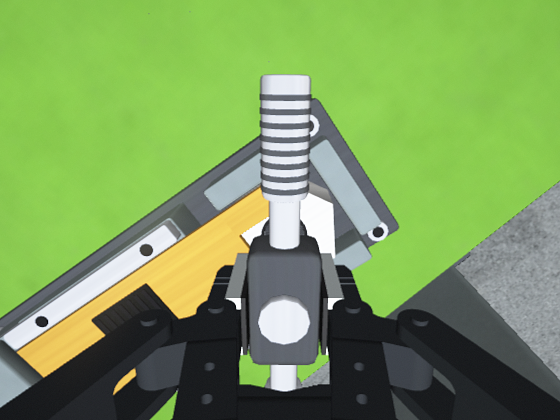

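The bar turned about 32° along with the gripper, with no slip visible. Continuing to half a turn.

```bash
python3 -m inch '[[[0,0,0.01,0,0,5],[0,0,0.01,0,0,9],[0,0,0.01,0,0,9],[0,0,0.01,0,0,9],[0,0,0.01,0,0,9],[0,0,0.01,0,0,9],[0,0,0.01,0,0,9],[0,0,0.01,0,0,9],[0,0,0.01,0,0,9],[0,0,0.01,0,0,9]]]'
python3 -m inch '[[[0,0,0.01,0,0,9],[0,0,0.01,0,0,9],[0,0,0.01,0,0,9],[0,0,0.01,0,0,9],[0,0,0.01,0,0,9],[0,0,0.01,0,0,9],[0,0,0,0,0,5],[0,0,0,0,0,0],[0,0,0,0,0,0],[0,0,0,0,0,0],[0,0,0,0,0,0]]]'
python3 - <<'E'
from h import *
o=get_obs();x=R.from_rotvec(o['eef_rot']).as_matrix()[:,0];print(o['tool_pos'],np.degrees(np.arctan2(x[1],x[0])),o['wrist_force'],o['moment'],o['joint_positions'])
im=imaging.snapshot('wrist');cv2.imwrite('pics/w6.png',im[:,:,::-1])
im=imaging.snapshot('scene');cv2.imwrite('pics/s6.png',cv2.resize(im[150:300,200:360],None,fx=4,fy=4,interpolation=cv2.INTER_CUBIC)[:,:,::-1])
E
```

```text
clock: 12.25
tool_pos: [0.4915, -0.0672, 0.1029]
eef_rot: [1.087, 2.947, 0.001]
wrist_force: [-2.9, 4.1, 7.2]
grip_width: 0.0251
clock: 13.62
tool_pos: [0.4915, -0.067, 0.1023]
eef_rot: [-2.393, -2.035, -0.002]
wrist_force: [-3.4, 5.4, 8.2]
grip_width: 0.0253
[ 0.49154013 -0.06700553  0.10232272] 80.73961708654122 [-3.43372504  5.41150275  8.22850054] [ 1.92537866  1.34663642 -0.24254401] [ 2.60994959e-01  2.19554699e-01 -5.70119713e-01 -9.05345869e-04
 -7.80300287e-01 -1.99277251e+00]
```

View pics/w6.png

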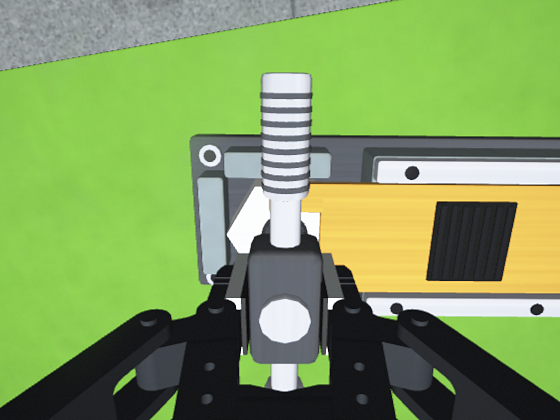

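View pics/s6.png

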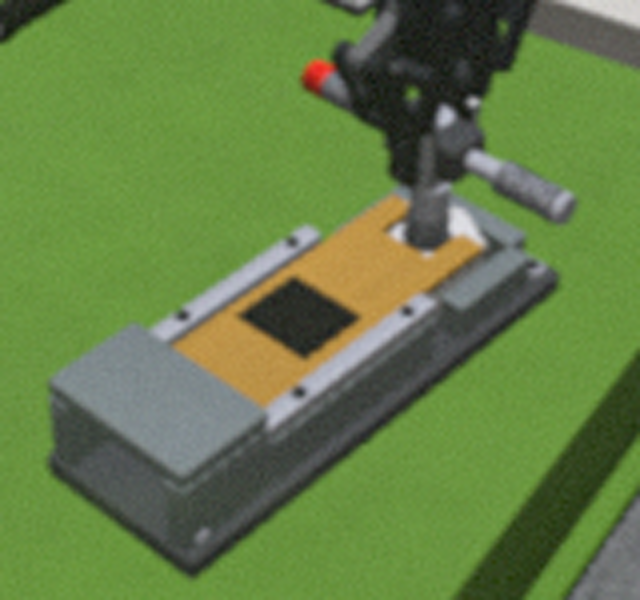

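Half a turn is done: the red end is now on the far side at (318,77), and the pad is unmoved. Next, a quarter turn back.

```bash
python3 -m inch '[[[0,0,-0.01,0,0,-5],[0,0,-0.01,0,0,-9],[0,0,-0.01,0,0,-9],[0,0,-0.01,0,0,-9],[0,0,-0.01,0,0,-9],[0,0,-0.01,0,0,-9],[0,0,-0.01,0,0,-9],[0,0,-0.01,0,0,-9],[0,0,-0.01,0,0,-9],[0,0,-0.01,0,0,-8]]]'
python3 -m inch '[[[0,0,0,0,0,-5],[0,0,0,0,0,0],[0,0,0,0,0,0],[0,0,0,0,0,0],[0,0,0,0,0,0]]]'
python3 - <<'E'
from h import *
o=get_obs();x=R.from_rotvec(o['eef_rot']).as_matrix()[:,0];print(o['tool_pos'],np.degrees(np.arctan2(x[1],x[0])),o['wrist_force'],o['joint_positions'])
im=imaging.snapshot('scene');cv2.imwrite('pics/s7.png',cv2.resize(im[150:300,200:360],None,fx=4,fy=4,interpolation=cv2.INTER_CUBIC)[:,:,::-1])
E
```

```text
clock: 14.98
tool_pos: [0.4916, -0.0673, 0.1033]
eef_rot: [0.382, 3.118, 0.001]
wrist_force: [-2.1, 3.3, 6.6]
grip_width: 0.0251
clock: 15.6
tool_pos: [0.4916, -0.0673, 0.1033]
eef_rot: [0.252, 3.131, 0.0]
wrist_force: [-2.1, 2.7, 6.7]
grip_width: 0.0252
[ 0.49161776 -0.06726654  0.10333104] 170.8010348025748 [-2.06569052  2.6596066   6.65524973] [ 2.60875815e-01  2.18324305e-01 -5.69116820e-01 -3.22326428e-05
 -7.82816474e-01 -4.21405143e-01]
```

View pics/s7.png

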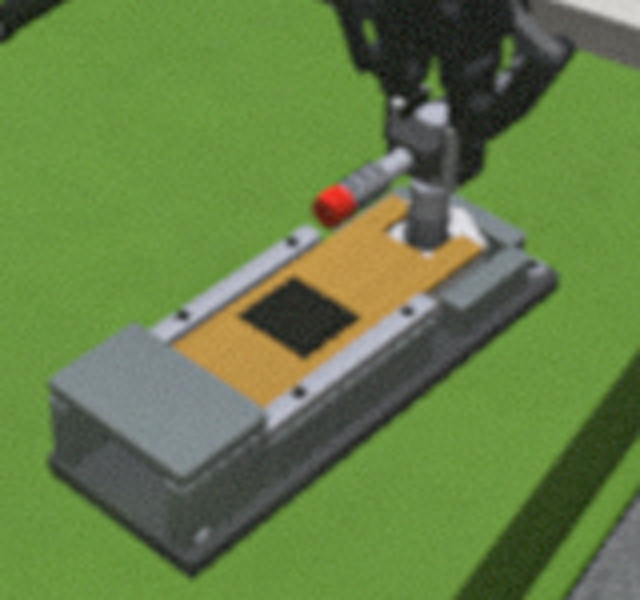

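The red end points along the guide at (335,205), so the tap is at a quarter turn. Now I'll let go, rise, turn the gripper half a turn and take a new grip.

```bash
python3 -m inch '[[[0,0,0,0,0,0],[0,0,0,0,0,0],[0,0,0,0,0,0],[0,0,0,0,0,0],[0,0,-3,0,0,0],[0,0,-3,0,0,0],[0,0,-1,0,0,0],[0,0,0,0,0,0]]]' 0
python3 -m inch '[[[0,0,0,0,0,-10],[0,0,0,0,0,-10],[0,0,0,0,0,-10],[0,0,0,0,0,-10],[0,0,0,0,0,-10],[0,0,0,0,0,-10],[0,0,0,0,0,-10],[0,0,0,0,0,-10],[0,0,0,0,0,-10],[0,0,0,0,0,-10],[0,0,0,0,0,-10],[0,0,0,0,0,-10]]]'
python3 -m inch '[[[0,0,0,0,0,-10],[0,0,0,0,0,-10],[0,0,0,0,0,-10],[0,0,0,0,0,-10],[0,0,0,0,0,-10],[0,0,0,0,0,-10],[0,0,0,0,0,0],[0,0,0,0,0,0]]]'
python3 - <<'E'
from h import *
o=get_obs();x=R.from_rotvec(o['eef_rot']).as_matrix()[:,0];print(o['tool_pos'],np.degrees(np.arctan2(x[1],x[0])),o['wrist_force'],o['joint_positions'])
im=imaging.snapshot('wrist');cv2.imwrite('pics/w8.png',im[:,:,::-1])
E
```

```text
clock: 16.65
tool_pos: [0.4917, -0.0674, 0.1729]
eef_rot: [0.253, 3.13, 0.001]
wrist_force: [-0.3, -0.4, -0.7]
grip_width: 0.0853
clock: 18.15
tool_pos: [0.4907, -0.0676, 0.1711]
eef_rot: [2.589, -1.777, -0.003]
wrist_force: [0.1, 0.5, 0.1]
grip_width: 0.0857
clock: 19.15
tool_pos: [0.4911, -0.0676, 0.1719]
eef_rot: [3.131, -0.259, -0.002]
wrist_force: [0.6, 0.8, -0.2]
grip_width: 0.0854
[ 0.49112059 -0.06756976  0.17193846] -9.466010659348862 [ 0.57685239  0.78260947 -0.15951624] [ 2.60434940e-01  1.33219166e-01 -4.85295183e-01 -1.55246464e-04
 -9.53536777e-01  2.71603484e+00]
```

View pics/w8.png

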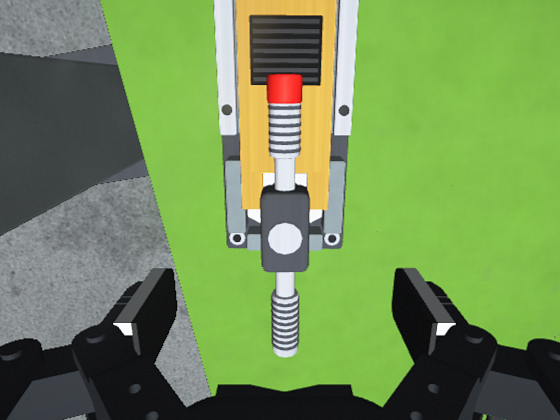

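The bar is centred at x≈285 with the red end towards the pad, so the gripper is aligned. Lowering and gripping, then half a turn forward.

```bash
python3 -m inch '[[[0,0,2.5,0,0,0],[0,0,2.5,0,0,0],[0,0,1.9,0,0,0],[0,0,0,0,0,0]]]'
python3 -m inch '[[[0,0,0,0,0,0],[0,0,0,0,0,0],[0,0,0,0,0,0],[0,0,0,0,0,0],[0,0,0,0,0,0],[0,0,0,0,0,0]]]' 255 60
python3 -m inch '[[[0,0,0.01,0,0,5],[0,0,0.01,0,0,9],[0,0,0.01,0,0,9],[0,0,0.01,0,0,9],[0,0,0.01,0,0,9],[0,0,0.01,0,0,9],[0,0,0.01,0,0,9],[0,0,0.01,0,0,9],[0,0,0.01,0,0,9],[0,0,0.01,0,0,9]]]'
python3 -m inch '[[[0,0,0.01,0,0,9],[0,0,0.01,0,0,9],[0,0,0.01,0,0,9],[0,0,0.01,0,0,9],[0,0,0.01,0,0,9],[0,0,0.01,0,0,9],[0,0,0.01,0,0,9],[0,0,0.01,0,0,9],[0,0,0.01,0,0,9],[0,0,0.01,0,0,9],[0,0,0,0,0,4],[0,0,0,0,0,0]]]'
python3 -m inch '[[[0,0,0,0,0,0],[0,0,0,0,0,0],[0,0,0,0,0,0]]]'
python3 - <<'E'
from h import *
o=get_obs();x=R.from_rotvec(o['eef_rot']).as_matrix()[:,0];print(o['tool_pos'],np.degrees(np.arctan2(x[1],x[0])),o['wrist_force'],o['moment'],o['joint_positions'])
im=imaging.snapshot('wrist');cv2.imwrite('pics/w9.png',im[:,:,::-1])
im=imaging.snapshot('scene');cv2.imwrite('pics/s9.png',cv2.resize(im[150:300,200:360],None,fx=4,fy=4,interpolation=cv2.INTER_CUBIC)[:,:,::-1])
E
```

```text
clock: 19.7
tool_pos: [0.4905, -0.0677, 0.1024]
eef_rot: [3.13, -0.256, -0.005]
wrist_force: [0.1, -0.7, 0.5]
grip_width: 0.0855
clock: 20.45
tool_pos: [0.4916, -0.0674, 0.1044]
eef_rot: [-3.131, 0.253, -0.001]
wrist_force: [-2.5, 2.0, 5.2]
grip_width: 0.0253
clock: 21.7
tool_pos: [0.4913, -0.0671, 0.1034]
eef_rot: [-2.112, 2.325, 0.0]
wrist_force: [-4.0, 4.4, 8.6]
grip_width: 0.025
clock: 23.2
tool_pos: [0.4917, -0.0667, 0.1024]
eef_rot: [0.255, 3.13, 0.002]
wrist_force: [-1.7, 5.5, 5.8]
grip_width: 0.025
clock: 23.58
tool_pos: [0.4917, -0.0667, 0.1024]
eef_rot: [0.254, 3.13, 0.002]
wrist_force: [-2.1, 5.9, 5.7]
grip_width: 0.0252
[ 0.49169689 -0.06666261  0.10238038] 170.7390228892333 [-2.14689467  5.92665627  5.70162075] [ 2.3849138   1.31125056 -0.21270361] [ 0.26141131  0.21949795 -0.56985687 -0.00130731 -0.78021628 -0.42211674]
```

View pics/w9.png

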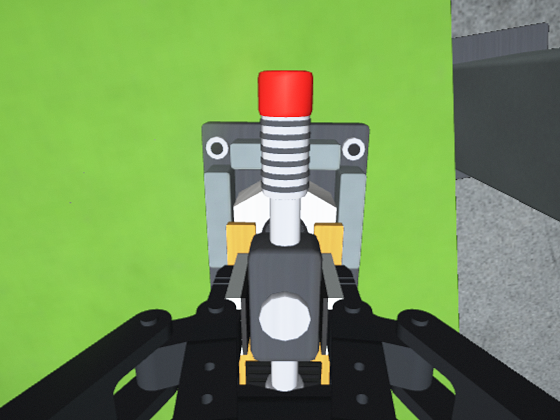

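View pics/s9.png

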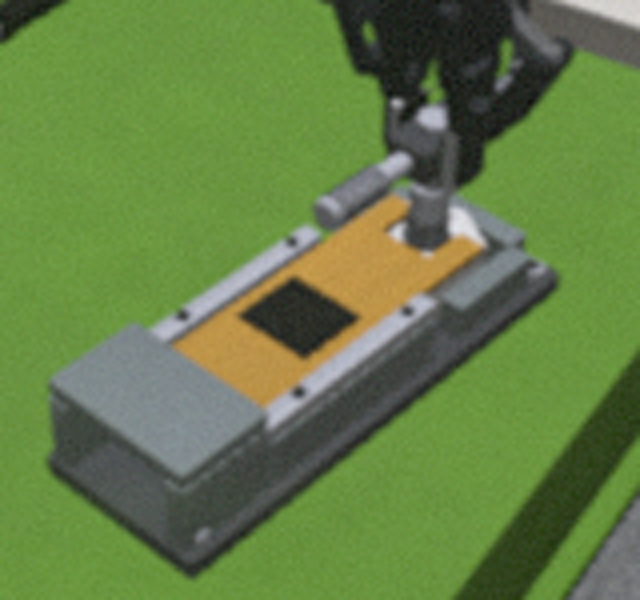

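The tap is at three quarters of a turn: the red end points away from the guide at wrist (286,92), and the keeper hasn't moved. Now a quarter back.

```bash
python3 -m inch '[[[0,0,-0.01,0,0,-5],[0,0,-0.01,0,0,-9],[0,0,-0.01,0,0,-9],[0,0,-0.01,0,0,-9],[0,0,-0.01,0,0,-9],[0,0,-0.01,0,0,-9],[0,0,-0.01,0,0,-9],[0,0,-0.01,0,0,-9],[0,0,-0.01,0,0,-9],[0,0,-0.01,0,0,-8],[0,0,0,0,0,-5],[0,0,0,0,0,0]]]'
python3 -m inch '[[[0,0,0,0,0,0],[0,0,0,0,0,0],[0,0,0,0,0,0]]]'
python3 - <<'E'
from h import *
o=get_obs();x=R.from_rotvec(o['eef_rot']).as_matrix()[:,0];print(o['tool_pos'],np.degrees(np.arctan2(x[1],x[0])),o['wrist_force'],o['dq'][5])
im=imaging.snapshot('scene');cv2.imwrite('pics/s10.png',cv2.resize(im[150:300,200:360],None,fx=4,fy=4,interpolation=cv2.INTER_CUBIC)[:,:,::-1])
E
```

```text
clock: 25.18
tool_pos: [0.4913, -0.0671, 0.1034]
eef_rot: [-2.037, 2.391, 0.001]
wrist_force: [-3.8, 4.3, 7.4]
grip_width: 0.0255
clock: 25.55
tool_pos: [0.4913, -0.067, 0.1034]
eef_rot: [-2.035, 2.392, 0.0]
wrist_force: [-3.3, 4.5, 7.8]
grip_width: 0.0252
[ 0.49130561 -0.06704696  0.10339441] -99.21702087236162 [-3.32299161  4.51348135  7.83874969] 0.0002799561032883107
```

View pics/s10.png

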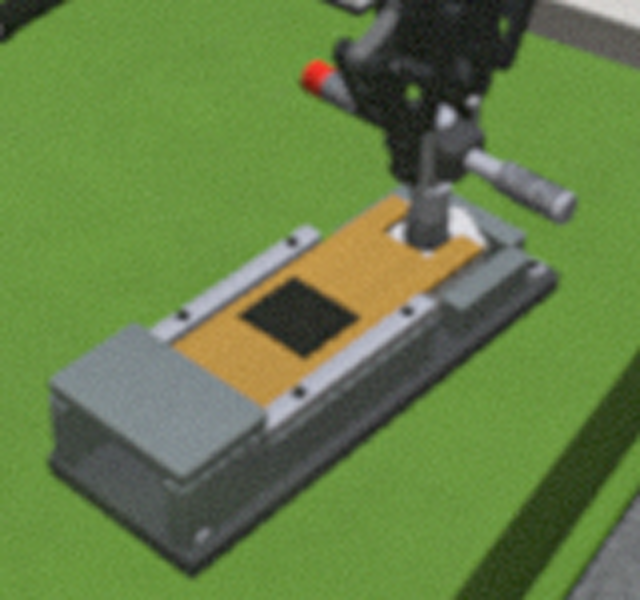

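The red end is back at (318,77), so the tap is at half a turn. Now the last half turn forward, then let go and rise.

```bash
python3 -m inch '[[[0,0,0.01,0,0,5],[0,0,0.01,0,0,9],[0,0,0.01,0,0,9],[0,0,0.01,0,0,9],[0,0,0.01,0,0,9],[0,0,0.01,0,0,9],[0,0,0.01,0,0,9],[0,0,0.01,0,0,9],[0,0,0.01,0,0,9],[0,0,0.01,0,0,9],[0,0,0.01,0,0,9]]]'
python3 -m inch '[[[0,0,0.01,0,0,9],[0,0,0.01,0,0,9],[0,0,0.01,0,0,9],[0,0,0.01,0,0,9],[0,0,0.01,0,0,9],[0,0,0.01,0,0,9],[0,0,0.01,0,0,9],[0,0,0.01,0,0,9],[0,0,0.01,0,0,9],[0,0,0,0,0,4]]]'
python3 -m inch '[[[0,0,0,0,0,0],[0,0,0,0,0,0],[0,0,0,0,0,0],[0,0,0,0,0,0]]]'
python3 - <<'E'
from h import *
o=get_obs();x=R.from_rotvec(o['eef_rot']).as_matrix()[:,0];print(o['tool_pos'],np.degrees(np.arctan2(x[1],x[0])),o['wrist_force'],o['dq'][5])
im=imaging.snapshot('scene');cv2.imwrite('pics/s11.png',cv2.resize(im[150:300,200:360],None,fx=4,fy=4,interpolation=cv2.INTER_CUBIC)[:,:,::-1])
E
```

```text
clock: 26.98
tool_pos: [0.4917, -0.0667, 0.1023]
eef_rot: [0.397, 3.116, 0.002]
wrist_force: [-2.2, 5.4, 6.4]
grip_width: 0.0253
clock: 28.22
tool_pos: [0.4921, -0.067, 0.1014]
eef_rot: [2.396, 2.031, 0.003]
wrist_force: [-1.1, 2.5, 3.7]
grip_width: 0.0249
clock: 28.72
tool_pos: [0.4922, -0.0671, 0.1014]
eef_rot: [2.391, 2.037, 0.003]
wrist_force: [-1.1, 2.9, 6.1]
grip_width: 0.0252
[ 0.49218591 -0.06707406  0.10139886] 80.85474327403564 [-1.10619527  2.94284476  6.12126116] 0.0008321310451057231
```

View pics/s11.png

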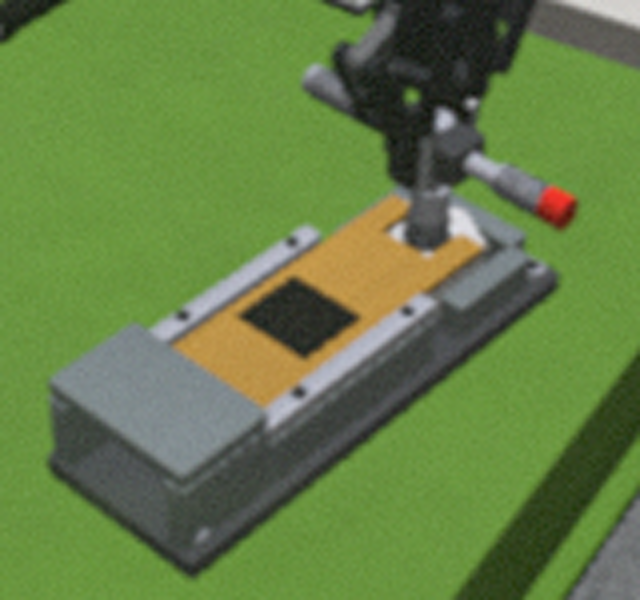

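The red end is back at its start side at (556,207), one full turn on. Releasing.

```bash
python3 -m inch '[[[0,0,0,0,0,0],[0,0,0,0,0,0],[0,0,0,0,0,0],[0,0,0,0,0,0],[0,0,-3,0,0,0],[0,0,-4,0,0,0],[0,0,-4,0,0,0],[0,0,-2,0,0,0],[0,0,0,0,0,0],[0,0,0,0,0,0]]]' 0
python3 - <<'E'
from h import *
o=get_obs();print(o['tool_pos'],o['wrist_force'])
im=imaging.snapshot('wrist');cv2.imwrite('pics/w12.png',im[:,:,::-1])
im=imaging.snapshot('scene');cv2.imwrite('pics/s12.png',cv2.resize(im[150:300,200:360],None,fx=4,fy=4,interpolation=cv2.INTER_CUBIC)[:,:,::-1])
E
```

```text
clock: 30.02
tool_pos: [0.491, -0.0675, 0.2299]
eef_rot: [-2.393, -2.035, 0.001]
wrist_force: [0.0, -0.3, 0.3]
grip_width: 0.0854
[ 0.49100342 -0.06752036  0.22992776] [ 0.02409649 -0.30170671  0.33268569]
```

View pics/w12.png

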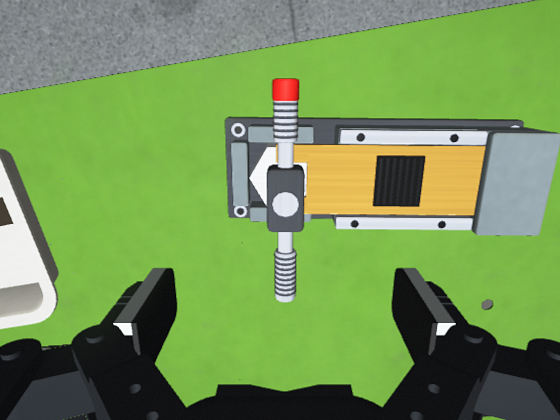

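View pics/s12.png

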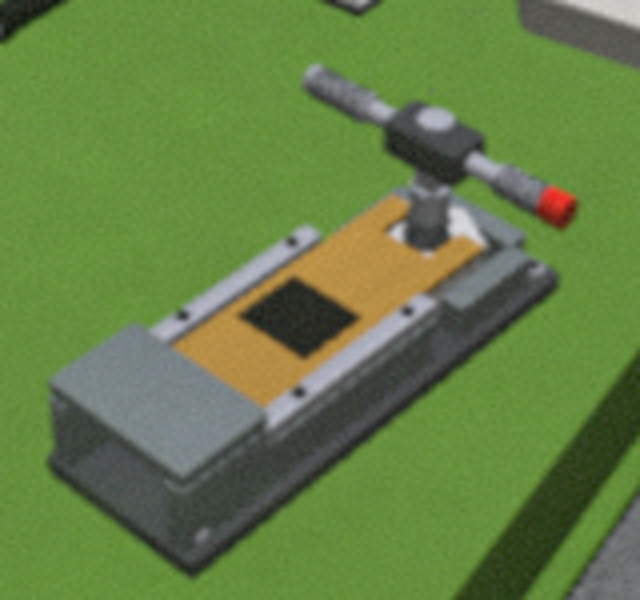

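The gripper is clear. The bar lies across the fixture with its red end on +y, at (286,90) in the wrist view, and the pad is still at (299,317) in the scene crop.

```bash
python3 -c "
from bench import bot
print(bot.hand_in())"
```

```text
the job is handed in; nothing more can be done
None
```

The job is done and handed in at about 30 s of the 69 s allowed; no verdict was reported.

- **Keeper:** I pressed the closed fingers on the rubber pad and dragged it until the fingers slid on the pad, which I took as the stop. The cameras put the travel at about 32 mm, and the pad did not move afterwards. While pressing, the downward force read up to about 19 N, slightly over the suggested 15 N, before I eased off to 16 to 17 N.
- **Tap:** I worked it by gripping the hub block and turning the wrist, not by pushing the sleeves. The sequence was half forward, quarter back, half forward, quarter back, half forward, with a halt at each reversal. I took a fresh grip after the first quarter back. Pictures at each halt showed the red end where it should be, to within a few degrees.
- **Last check:** The red end is back on the +y side, and the grip height at the end agreed with the expected 4 mm sink. The gripper is open about 13 cm above where it gripped, and the wrist force is near zero.

The home position and tap angles come from pictures, forces and wrist pose, since the joint values could not be read directly. No check failed or disagreed.

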